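# Anchor the herb press and take it up four clicks

### The job

The herb press on the dispensary counter is still loose on one side: knock the brass anchor peg that stands up on its left lug fully down with the mallet, not with the hand, and stand the mallet back on its face on the counter. Only then take the red grip of the press's ratchet lever and swing it clockwise (seen from above) by exactly four clicks from where it stands; the pawl does not let it back. Finish still holding the grip at the fourth click, so that the pressure stays on, and leave everything else on the counter where it is.

Things in the scene. Friction and masses are not known exactly. Their poses are not given: they have to be found in the camera images.
- press: Green bench herb press, fixed. Origin: centre of its base's underside, on the screw's axis, about which the lever turns; z up, -x faces the robot, +y its left. Base 200 x 240 x 14 mm (x, y, z); 22 mm columns at y = +-92 mm; yoke over them 56 x 240 mm, 185 to 215 mm up. Lugs with 38 mm collars, tops 24 mm up, at x = -45, y = +-165 mm; the right one's peg is home already: leave it.
- peg_head: Brass head, 30 mm across and 10 mm thick, of the upright anchor peg on the press's left lug, at (-45, +165) mm in the press's frame. Origin: centre of its underside, 44 mm above the counter with the peg fully up (top 54 mm); fully down it lies on the collar at 24 mm (top 34 mm). Only the mallet may touch it.
- anchor_peg (a joint): Peg travel: 0 fully up, 0.020 m fully home. Starts at 0 to 0.005. A side spring grips it, so it stays where it is driven; it moves under about 8 to 12 N.
- mallet: Mallet standing on the counter on its lower striking face: upright banded wooden head 62 mm across, 70 mm tall; round handle 22 mm thick, running level from the head along the mallet's own -x, its axis 36 mm above the face, its free end 159 mm from the head's axis. Origin: centre of the lower face; z up through the head. 0.2 to 0.31 kg, balancing about 9 mm from the head's axis towards the handle.
- press_lever: Steel lever bar, 22 mm wide and 12 mm thick, top 256 mm above the counter, with the red grip at its outer end. Origin on the screw's axis at counter height; its own x axis points along the lever to the grip, 170 mm out. At the start it points to the near right of the press, as the robot sees it; the swing brings it across in front of the press to the left.
- lever_grip: Red round upright grip on the lever's end, 29 mm across, 62 mm tall, free to spin about its own vertical axis. Origin at the centre of its underside, 258 mm above the counter, 170 mm from the screw's axis; top 320 mm above the counter. Grasp it about 30 to 40 mm above its origin.
- ratchet (a joint): Lever angle, rad, growing clockwise from above. 24 teeth: a click every 15 deg (0.2618 rad, 45 mm of arc at the grip), at 0.26, 0.52, 0.79, 1.05; a fifth would come at 1.31. Starts resting on the pawl at 0. A spring pushes back, 3 to 8 N at the grip; over each tooth the push rises by 4 N and drops at the click. Let go, it falls back only to the last tooth passed.
- pawl (a joint): Angle of the brass pawl on the yoke, rad: about -0.03 when its nose lies in a tooth gap, rising to 0.12 as it climbs a tooth, and back at once at the click. It is sprung; leave it to work by itself.
- packet: Bystander: square herb packet in brown paper tied with string, 110 x 110 x 55 mm, in front of the press. Origin at the centre of its underside.
- pill_bottle: Bystander: amber jar with white cap, 52 mm across, 95 mm tall. Origin at the centre of its underside.
- mortar: Bystander: brass mortar with a pestle leaning in it, 96 mm across, 85 mm tall, pestle to 150 mm. Origin at the centre of its underside.
- pan: Bystander: brass weighing pan, 170 mm across, 28 mm tall. Origin at the centre of its underside.
- jar_white: Bystander: white lidded porcelain jar, 92 mm across, 131 mm tall. Origin at the centre of its underside.
- jar_blue: Bystander: blue lidded porcelain jar, 92 mm across, 131 mm tall. Origin at the centre of its underside.
- weight_box: Bystander: wooden block 70 x 130 x 28 mm with four brass weights standing in it, 67 mm tall in all. Origin at the centre of its underside.
Not all that is in view belongs to the job. Leave any pink look-alike of the mallet alone.

How it is judged:
On the way, in this order (a step that is already met when the one before it is completed fails the run):
1. the mallet strikes the anchor peg's head (contact force between mallet and peg_head above 3 N).
2. the anchor peg is driven home (value of joint anchor_peg above 0.017 m), for 0.1 s.
3. the mallet stands on its face on the counter again, let go (height (world z) of mallet between -0.003 and 0.005 m and angle between mallet's own z axis and vertical below 0.1 rad and linear speed of mallet below 0.03 m/s and contact force between the fingers and mallet below 0.2 N), for 0.2 s.
4. the lever is held at the fourth click (value of joint ratchet between 1 and 1.27 rad and value of joint pawl below 0.06 rad and contact force between the fingers and press_lever above 3 N), for 0.3 s.
At the end, for the whole second after the job is handed in: Fingers hold the lever (over 3 N), still (under 0.06 rad/s), four clicks on: lever angle 1.0 to 1.27 rad, pawl dropped behind the tooth (under 0.06 rad). Peg driven at least 17 of 20 mm. Mallet upright on its face on the counter (5 mm, 0.1 rad), still, let go (all of step 3 and all of step 4 and velocity of joint ratchet between -0.06 and 0.06 rad/s and value of joint anchor_peg above 0.017 m); the arm keeps its last pose, push and grip.
It fails at once if the hand or arm touches the anchor peg instead of the mallet doing so (contact force between any of the fingers, the arm and peg_head above 1 N).
It fails at once if the lever is worked before the press is anchored (value of joint ratchet above 0.2 rad and value of joint anchor_peg below 0.017 m).
It fails at once if another thing on the counter is shifted by more than 30 mm (distance of any of packet, pill_bottle, mortar, pan, jar_white, jar_blue, weight_box from where it was at the start of the episode above 0.03 m).
It also fails if it takes over 54 s, if anything falls off the work surface, if the arm or the gripper's body presses on something with over 40 N, if the wrist force passes 120 N, or if a joint passes its speed limit or range.

### The arm

A 6-joint arm with a two-finger parallel gripper is mounted at the origin on the work surface. World frame = base frame: x ahead of the robot, y to its left, z up, the work surface at z = 0. Lengths are in m, angles in rad, forces in N, time in s.
With the tool pointing down it reaches from about 0.3 to 0.875 m from the base axis. Payload 6.4 kg.
Tool frame: the origin (TCP) lies between the finger pads; the fingertips stand 22 mm ahead of it and the grasp point (between the pads) lies 3 mm ahead of it; z points along the fingers, y is the line along which they close (so a half turn about z gives the same grasp; the last joint's range is limited). The gripper opens to 85 mm and grips with 20 to 120 N. Pads are 22 mm wide; open, the fingers measure 114 mm over their backs; the gripper's body (76 mm by 85 mm) begins 54 mm behind the grasp point. The pads swing forward as they close: fully open they stand 13 mm farther back than shut.
Start: joints at [0.951, 0.181, 1.607, -0, 1.354, -0.206], TCP at [0.231, 0.526, 0.253] pointing down, gripper open.
Joint ranges: [-2.99, 2.99], [-0.89, 2.07], [0.3, 2.58], [-1.14, 4.28], [0, 2.63], [-3.12, 3.12]. Speed limits (rad/s): [2.57, 2.57, 3.01, 3.14, 3.14, 3.14].

### API

Orientations are given as a unit quaternion [w, x, y, z].
In Python, from station import r, effector, solver, eyes gives the robot as it stands. The module is installed in compiled form; this text tells all that it offers. Calls block until the motion is done:
- r.move_pose(position, orientation): joint-space move of the TCP to a pose.
- r.move_straight(position, attitude=None, velocity=0.15, force_limit=None): straight line of the TCP; attitude=None keeps the orientation; velocity is the mean speed in m/s. With force_limit (N) it stops when the force on the tool has changed by that much, and returns True; else False.
- r.movej(angles): joint-space move.
- effector.gripper_open() and effector.grab(effort=None): open the fingers fully, or close them until they stop; effort is the grip in N (None keeps the last).
- r.sleep(seconds).
- solver.ik(position, orientation): joint angles nearest the present ones, or None.
- r.observe(): the state.
- eyes.snapshot(name): name is "scene" or "top" or "wrist"; returns the picture (480x640x3 uint8, red, green, blue); there is no depth.
- eyes.camera_params(name): a dict with "fx", "fy", "cx", "cy" (pixels), "rvec" (rotation vector, rad) and "tvec" (3), from world to camera coordinates, as OpenCV has them; the wrist camera has in their place "hand_eye" (4x4, takes a point from camera to tool coordinates, whose origin is the TCP and whose axes are the flange's). Camera axes: x right, y down, z forward; pixel columns grow to the right and rows downward; lengths in m; the calibration is good to about 2 mm. A picture is of the moment at which its call begins: read the wrist's pose just before it. camera_params takes no time and is no camera call.
A pose or a line that the arm cannot do raises r.PlanningError and nothing moves.
- r.close_job(): hands the job in; it is judged then, once.
Trained networks look in the newest picture that a camera, given by its name, has taken for a name from the list of things; names that differ only in an ending like _2 or _b are one class to them, and where a whole thing is asked for, a point or a joint stands for the part that bears it (a point fixed in the world has none). Each returns a list of dicts, best first, with "confidence" (0 to 1); they miss things now and then, are a little off and sometimes report something else, mostly with a low value. They report only what shows in the picture. A call takes as long as a camera call. They do not tell look-alikes from the thing itself.
- eyes.recognise(camera, target): "pixel" ([row, column] in pixels, amid what is visible of it).
- eyes.silhouettes(camera, target): "mask" (480x640 bool, what is visible of it) and "pixel" ([row, column] in pixels, amid what is visible of it).
The state is a dict: "clock": time; "joints": joint angles; "qvel": joint speeds; "effort": joint torques, N m; "ee_pos": TCP position; "orientation": TCP orientation; "force": force on the tool from outside, world axes, zero at the start; "moment": the same for the moment, N m; "gripper_width": finger opening in m; "gripper_force": force on a finger pad.
Only numpy, scipy, OpenCV 4.12 (cv2) and the standard library are available. Lean on these libraries where they do the work, as an engineer would, in place of code of your own. Each camera call takes 0.05 s, during which the arm holds its last target. There are 200 camera calls.

## Working session

There is one attempt and no reset: what is moved stays moved. The work goes in short steps, each a Python script; the robot and the scene stay as the last script left them, time stands still between calls to the robot, and variables do not carry over. Pictures are saved under pics/ and viewed, at most 10 in all, crops included, and the job is handed in when it is done.

```bash
mkdir -p pics; cat > h.py <<'E'
import numpy as np, cv2
from station import r, effector, solver, eyes
def snap(n,f=None):
    im=eyes.snapshot(n)
    if f: cv2.imwrite('pics/'+f,im[:,:,::-1])
    return im
def cam(n):
    p=eyes.camera_params(n); R=cv2.Rodrigues(np.array(p['rvec'],float))[0]; return p,R,np.array(p['tvec'],float)
def ray(n,px):  # px=(row,col)
    p,R,t=cam(n); d=R.T@np.array([(px[1]-p['cx'])/p['fx'],(px[0]-p['cy'])/p['fy'],1]); return -R.T@t,d/np.linalg.norm(d)
def atz(n,px,z):
    o,d=ray(n,px); return o+d*(z-o[2])/d[2]
def tri(rays):
    A=sum(np.eye(3)-np.outer(d,d) for o,d in rays); b=sum((np.eye(3)-np.outer(d,d))@o for o,d in rays); return np.linalg.solve(A,b)
def proj(n,P):
    p,R,t=cam(n); c=R@np.array(P)+t; return np.array([p['fy']*c[1]/c[2]+p['cy'],p['fx']*c[0]/c[2]+p['cx']])
E
python3 - <<'E'
from h import *
np.set_printoptions(precision=3,suppress=True)
snap('scene','s0.png'); snap('top','t0.png')
for n in ('scene','top'):
    p,R,t=cam(n); print(n,p['fx'],-R.T@t, R[2])
    for k in ['mallet','peg_head','lever_grip','press_lever','press','packet','pill_bottle','mortar','pan','jar_white','jar_blue','weight_box']:
        print(k,[(np.round(d['pixel']).tolist(),round(d['confidence'],2)) for d in eyes.recognise(n,k)[:3]])
o=r.observe(); print(o['clock'],o['ee_pos'],o['orientation'])
E
```

```text
scene 549.7478488048258 [ 1.08  -0.803  1.534] [-0.367  0.499 -0.785]
mallet [([228.0, 370.0], 0.89), ([221.0, 295.0], 0.74)]
peg_head []
lever_grip [([279.0, 276.0], 0.47)]
press_lever [([285.0, 330.0], 0.93)]
press [([323.0, 336.0], 0.82)]
packet []
pill_bottle [([320.0, 242.0], 0.65)]
mortar [([378.0, 229.0], 0.59), ([320.0, 242.0], 0.36)]
pan [([431.0, 275.0], 0.68)]
jar_white [([236.0, 424.0], 0.77)]
jar_blue [([353.0, 183.0], 0.95)]
weight_box [([209.0, 413.0], 0.78)]
top 558.4347914919286 [0.114 0.047 1.812] [ 0.202 -0.003 -0.979]
mallet [([241.0, 223.0], 0.77), ([314.0, 260.0], 0.56)]
peg_head [([212.0, 298.0], 0.57), ([225.0, 162.0], 0.47)]
lever_grip [([195.0, 458.0], 0.32)]
press_lever [([194.0, 359.0], 0.81)]
press [([212.0, 351.0], 0.71), ([210.0, 297.0], 0.63)]
packet [([274.0, 359.0], 0.59), ([250.0, 448.0], 0.43)]
pill_bottle [([281.0, 397.0], 0.76), ([207.0, 298.0], 0.24)]
mortar [([249.0, 450.0], 0.6)]
pan [([192.0, 458.0], 0.9)]
jar_white [([283.0, 399.0], 0.7), ([189.0, 208.0], 0.69), ([213.0, 300.0], 0.35)]
jar_blue [([213.0, 298.0], 0.55)]
weight_box [([224.0, 166.0], 0.72)]
1.3 [0.231 0.527 0.253] [0.    0.205 0.979 0.   ]
```

View pics/s0.png

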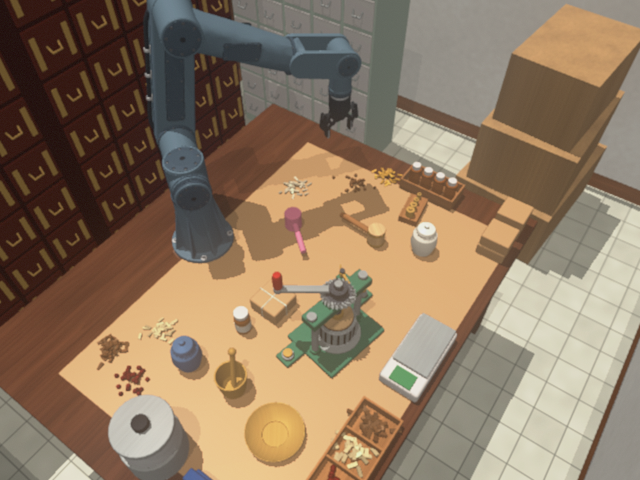

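View pics/t0.png

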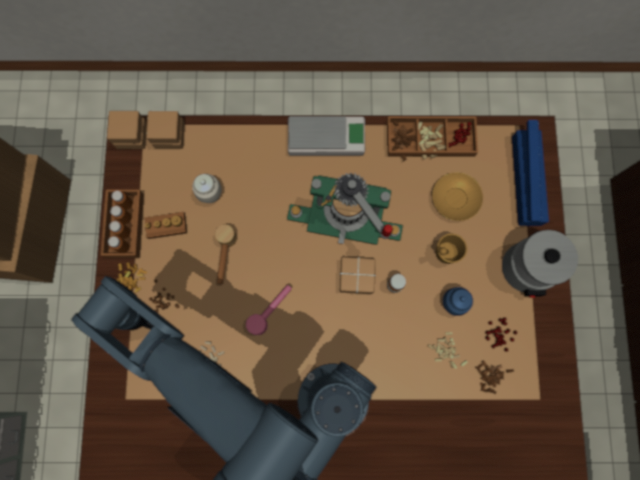

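The scene picture shows the mallet head at (235,376), the pink look-alike at (215,293), the press near (320,335) and the red grip at (281,277). In the top picture the mallet head is at (235,225) with its handle end at (280,221), the left lug at (213,297), the right lug at (231,392) and the grip at (230,387).

```bash
python3 - <<'E'
from h import *
np.set_printoptions(precision=4,suppress=True)
print('mallet head',atz('top',(235,225),.07),'end',atz('top',(280,221),.036))
print('mallet tri',tri([ray('top',(235,225)),ray('scene',(231,376))]))
print('lugL',atz('top',(213,296),.04),'lugR',atz('top',(231,393),.03))
print('grip',tri([ray('top',(230,387)),ray('scene',(276,277))]))
print('screw',atz('top',(187,352),.26))
p=eyes.camera_params('wrist'); print({k:p[k] for k in('fx','fy','cx','cy')}); print(np.array(p['hand_eye']))
for P in [(.55,.28,.42),(.45,.15,.5),(.5,.2,.5)]:
    for yaw in (0,1.57,-1.57):
        q=[0,np.cos(yaw/2),np.sin(yaw/2),0]; print(P,yaw,solver.ik(P,q))
E
```

```text
mallet head [0.5128 0.3435 0.07  ] end [0.3726 0.357  0.036 ]
mallet tri [0.5161 0.3461 0.0569]
lugL [0.5941 0.1183 0.04  ] lugR [ 0.5362 -0.1999  0.03  ]
grip [ 0.4738 -0.1445  0.3069]
screw [ 0.6127 -0.0523  0.26  ]
{'fx': 338.1101473570695, 'fy': 338.1101473570695, 'cx': 311.0138653191801, 'cy': 236.93522826375073}
[[-0.0003 -0.9663 -0.2576  0.0646]
 [ 1.      0.     -0.0013 -0.001 ]
 [ 0.0012 -0.2576  0.9663 -0.1207]
 [ 0.      0.      0.      1.    ]]
(0.55, 0.28, 0.42) 0 [ 0.2788  0.1951  1.2617 -0.      1.6849  1.8496]
(0.55, 0.28, 0.42) 1.57 [ 0.2788  0.1951  1.2617 -0.      1.6849  0.2796]
(0.55, 0.28, 0.42) -1.57 [ 0.2788  0.1951  1.2617 -0.      1.6849 -2.8635]
(0.45, 0.15, 0.5) 0 [ 0.0708 -0.1367  1.448  -0.      1.8303  1.6416]
(0.45, 0.15, 0.5) 1.57 [ 0.0708 -0.1367  1.448  -0.      1.8303  0.0716]
(0.45, 0.15, 0.5) -1.57 [ 0.0708 -0.1367  1.448  -0.      1.8303 -3.0716]
(0.5, 0.2, 0.5) 0 [ 0.16    0.0134  1.3056 -0.      1.8225  1.7308]
(0.5, 0.2, 0.5) 1.57 [ 0.16    0.0134  1.3056 -0.      1.8225  0.1608]
(0.5, 0.2, 0.5) -1.57 [ 0.16    0.0134  1.3056 -0.      1.8225 -2.9824]
```

```bash
cat >> h.py <<'E'
from scipy.spatial.transform import Rotation as Ro
def wray(px,T):
    p=eyes.camera_params('wrist'); X=T@np.array(p['hand_eye'])
    d=X[:3,:3]@np.array([(px[1]-p['cx'])/p['fx'],(px[0]-p['cy'])/p['fy'],1]); return X[:3,3],d/np.linalg.norm(d)
def wproj(P,T):
    p=eyes.camera_params('wrist'); X=np.linalg.inv(T@np.array(p['hand_eye'])); c=X[:3,:3]@np.array(P)+X[:3,3]; return np.array([p['fy']*c[1]/c[2]+p['cy'],p['fx']*c[0]/c[2]+p['cx']])
def pose():
    o=r.observe(); q=np.array(o['orientation']); T=np.eye(4); T[:3,:3]=Ro.from_quat(q[[1,2,3,0]]).as_matrix(); T[:3,3]=o['ee_pos']; return T
def yq(yaw): return [0,float(np.cos(yaw/2)),float(np.sin(yaw/2)),0]  # tool down, tool x at yaw
E
python3 - <<'E'
from h import *
np.set_printoptions(precision=4,suppress=True)
for n,P in (('A',(.45,.26,.42)),('B',(.45,.10,.42)),('C',(.40,-.02,.45))):
    r.move_pose(P,yq(np.pi)); r.sleep(.3); T=pose(); snap('wrist',f'w{n}.png'); np.save(f'T{n}.npy',T)
    for k in ['mallet','peg_head','lever_grip','press_lever']:
        for d in eyes.silhouettes('wrist',k)[:3]:
            if d['confidence']>.3:
                np.save(f'm_{n}_{k}_{d["confidence"]:.2f}.npy',d['mask']); m=d['mask'];ys,xs=np.nonzero(m)
                print(n,k,np.round(d['pixel']),round(d['confidence'],2),m.sum(),ys.min(),ys.max(),xs.min(),xs.max())
print(r.observe()['clock'])
E
```

```text
A mallet [220. 373.] 0.93 3130 128 261 346 393
A mallet [ 42. 283.] 0.75 3948 0 125 221 320
A peg_head [288. 222.] 0.74 303 279 297 214 233
A press_lever [340.  20.] 0.81 1960 317 381 0 82
B mallet [223. 480.] 0.93 3623 128 261 444 503
B mallet [ 38. 403.] 0.74 4181 0 126 334 450
B peg_head [289. 323.] 0.82 247 280 297 316 332
B lever_grip [253.  18.] 0.55 1338 240 283 0 41
B press_lever [282.  66.] 0.7 5414 234 391 0 217
B press_lever [124.  89.] 0.57 2644 106 147 52 128
C mallet [ 81. 479.] 0.82 3946 41 160 410 527
C mallet [235.  78.] 0.67 4210 205 268 39 125
C mallet [248. 543.] 0.64 3274 163 283 504 565
C peg_head [304. 392.] 0.73 247 299 316 385 401
C lever_grip [294. 168.] 0.74 609 281 320 146 190
C press_lever [355. 250.] 0.78 4610 274 390 145 327
C press_lever [247. 542.] 0.33 3428 163 284 503 565
5.65
```

```bash
python3 -c "
import cv2,numpy as np
a=[cv2.imread(f'pics/w{n}.png') for n in 'ABC']
b=np.vstack([np.hstack([cv2.resize(a[0],(400,300)),cv2.resize(a[2],(400,300))]),np.zeros((1,800,3),np.uint8)])
cv2.imwrite('pics/AC.png',b)"
```

```text
(no output)
```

View pics/wB.png

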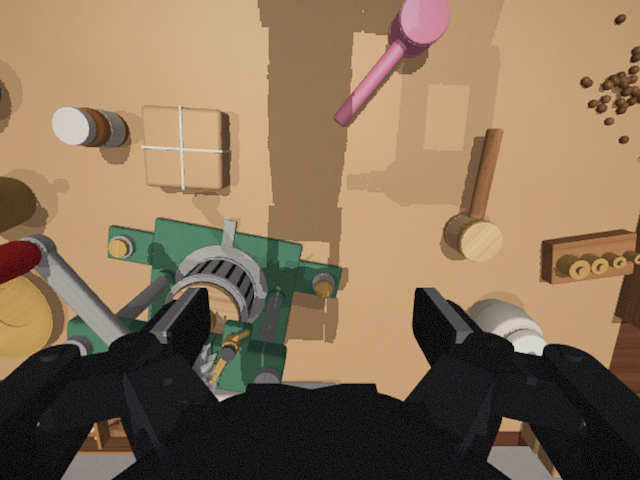

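View pics/wA.png

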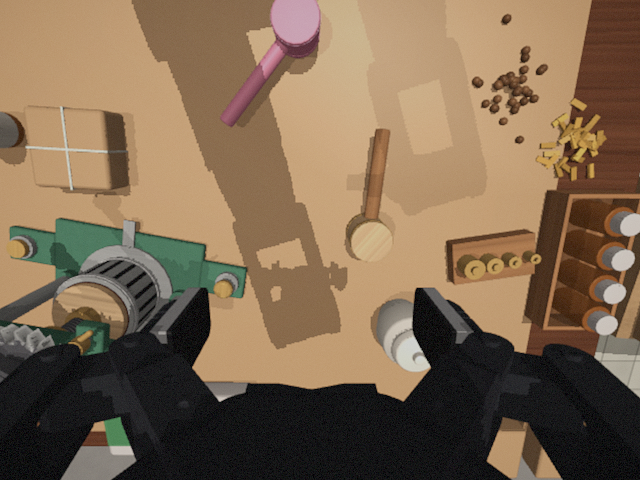

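Wrist B shows the mallet's head top at (241,480), its handle end at (131,493), the left peg head at (287,323), the right peg at (248,119) and the near base edge running from (219,153) to (243,301). In wrist A the head top is at (241,372), the handle end at (131,382) and the peg at (287,224).

```bash
python3 - <<'E'
from h import *
import glob
np.set_printoptions(precision=4,suppress=True)
T={n:np.load(f'T{n}.npy') for n in 'ABC'}
im={n:cv2.imread(f'pics/w{n}.png') for n in 'ABC'}
M={}
for n,f in (('A','m_A_mallet_0.93'),('B','m_B_mallet_0.93'),('C','m_C_mallet_0.64')):
    m=np.load(f+'.npy'); hsv=cv2.cvtColor(im[n],cv2.COLOR_BGR2HSV); 
    br=(m&(hsv[...,2]>185)).astype(np.uint8); br=cv2.morphologyEx(br,cv2.MORPH_OPEN,np.ones((5,5),np.uint8))
    k,l,s,c=cv2.connectedComponentsWithStats(br); i=1+np.argmax(s[1:,4]) if k>1 else 0
    (cx,cy),(a,b),_=cv2.fitEllipse(np.argwhere(l==i)[:,::-1].reshape(-1,1,2).astype(np.float32)) 
    ct=max(cv2.findContours((l==i).astype(np.uint8),0,1)[0],key=len); e=cv2.fitEllipse(cv2.convexHull(ct))
    M[n]=wray(e[0][::-1],T[n]); print(n,'head',s[i],e)
print('mallet head top',tri([M[k] for k in 'AB']),tri(list(M.values())))
pk={'A':'m_A_peg_head_0.74','B':'m_B_peg_head_0.82','C':'m_C_peg_head_0.73'}
c={n:np.argwhere(np.load(f+'.npy')).mean(0) for n,f in pk.items()}; print(c)
for s in ('AB','AC','BC','ABC'): print('peg',s,tri([wray(c[n],T[n]) for n in s]))
print('handle end',tri([wray((131,382),T['A']),wray((131,493),T['B'])]))
print('right peg B z.034',(lambda o,d:o+d*(.034-o[2])/d[2])(*wray((244,120),T['B'])))
for px in((243,301),(219,153)):
    o,d=wray(px,T['B']); print('base corner',o+d*(.014-o[2])/d[2])
g=[np.argwhere(np.load(f'm_C_lever_grip_0.74.npy')).mean(0)]
print('grip C pix',g)
E
ls m_*; 
```

```text
A head [ 352  223   41   39 1294] ((372.0072937011719, 241.95838928222656), (39.21532440185547, 41.8004035949707), 72.28221130371094)
B head [ 462  222   41   40 1307] ((482.01556396484375, 241.59190368652344), (37.59976577758789, 44.030853271484375), 52.88479232788086)
C head [ 526  250   38   34 1038] ((544.8471069335938, 266.6639099121094), (32.51447296142578, 40.654319763183594), 57.92934799194336)
mallet head top [0.5171 0.3473 0.069 ] [0.517  0.3476 0.0681]
{'A': array([288.0033, 223.67  ]), 'B': array([288.6599, 324.1741]), 'C': array([307.83  , 392.8704])}
peg AB [0.6011 0.1206 0.0437]
peg AC [0.6013 0.12   0.0412]
peg BC [0.6041 0.1211 0.0368]
peg ABC [0.6018 0.1203 0.0414]
handle end [0.3622 0.3608 0.032 ]
right peg B z.034 [ 0.5315 -0.1983  0.034 ]
base corner [0.5351 0.0834 0.014 ]
base corner [ 0.4959 -0.1516  0.014 ]
grip C pix [array([297.0427, 167.0263])]
m_A_mallet_0.75.npy
m_A_mallet_0.93.npy
m_A_peg_head_0.74.npy
m_A_press_lever_0.81.npy
m_B_lever_grip_0.55.npy
m_B_mallet_0.74.npy
m_B_mallet_0.93.npy
m_B_peg_head_0.82.npy
m_B_press_lever_0.57.npy
m_B_press_lever_0.70.npy
m_C_lever_grip_0.74.npy
m_C_mallet_0.64.npy
m_C_mallet_0.67.npy
m_C_mallet_0.82.npy
m_C_peg_head_0.73.npy
m_C_press_lever_0.33.npy
m_C_press_lever_0.78.npy
```

View pics/wC.png

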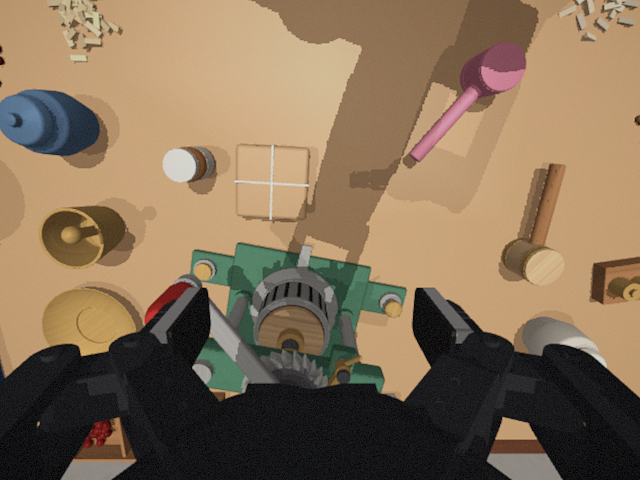

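Wrist C shows the right peg at (270,204), the left peg at (300,392), the near base corners at (243,237) and (269,369), and the red grip at about (302,168), partly behind a finger. The measurements agree with the sizes given: press centre at about (0.612, -0.050) with yaw -0.19, the peg at (0.600, 0.1205), and the mallet head at (0.516, 0.347) with its handle near yaw -0.09. I'll grasp the mallet now.

```bash
python3 - <<'E'
from h import *
np.set_printoptions(precision=4,suppress=True)
a=-.09; q=yq(np.pi+a); u=np.array([np.cos(a),np.sin(a)])
g=np.array([.5155,.347])-.056*u; print(g)
r.move_pose([*g,.16],q)
print(r.move_straight([*g,.039],velocity=.12,force_limit=8))
print(pose()[:3,3])
effector.grab(100); r.sleep(.2); o=r.observe(); print('w',o['gripper_width'],o['gripper_force'],o['force'],o['ee_pos'])
r.move_straight([*g,.16],velocity=.12); r.sleep(.3)
o=r.observe(); print('w',o['gripper_width'],o['force'],o['moment'],o['clock'],o['ee_pos'])
T=pose(); np.save('TD.npy',T); snap('wrist','wD.png'); snap('scene','sD.png')
E
python3 -c "
import cv2,numpy as np
a=cv2.imread('pics/wD.png');b=cv2.imread('pics/sD.png')[90:390,200:500]
cv2.imwrite('pics/D.png',np.hstack([cv2.resize(a,(400,300)),cv2.resize(b,(300,300))]))"
```

```text
[0.4597 0.352 ]
False
[0.4604 0.3524 0.0399]
w 0.019487913278371037 97.4232566356659 [-2.291   0.1364  5.2817] [0.4599 0.3523 0.0394]
w 0.019574213071701006 [-0.6417  0.03   -2.7208] [ 0.0378  0.0972 -0.0104] 10.825 [0.4595 0.3519 0.1595]
```

View pics/D.png

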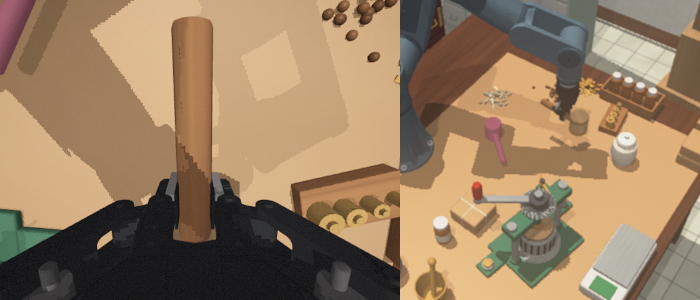

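The mallet is held level with its handle centred between the pads (wrist crop, handle running from (25,193) to (230,193)). Next I'll drive the peg.

```bash
python3 - <<'E'
from h import *
np.set_printoptions(precision=4,suppress=True)
p=[.5442,.1255]; z0=.0394
r.move_straight([*p,.16],velocity=.2)
r.move_straight([*p,z0+.065],velocity=.12); r.sleep(.2)
print('pre',r.observe()['force'])
im=snap('scene','sE.png'); np.save('TE.npy',pose())
for zt in (.045,.038,.034,.030):
    hit=r.move_straight([*p,z0+zt],velocity=.04,force_limit=35)
    o=r.observe(); print(zt,hit,o['ee_pos'],o['force'],o['moment'],o['gripper_width'])
    if hit: break
r.sleep(.2); o=r.observe(); print(o['ee_pos'],o['force'],o['clock'])
snap('scene','sF.png'); snap('wrist','wF.png')
E
python3 -c "
import cv2,numpy as np
a=cv2.imread('pics/wF.png');c=[cv2.imread(f'pics/s{k}.png')[180:380,270:470] for k in 'EF']
cv2.imwrite('pics/EF.png',np.hstack([cv2.resize(x,(400,400),interpolation=2) for x in c]))"
```

```text
pre [ 0.6883  0.0913 -2.6533]
0.045 False [0.5443 0.1255 0.0843] [ 0.4204  0.8063 -1.6752] [ 0.0342  0.0229 -0.0197] 0.019011746998997953
0.038 False [0.5447 0.1255 0.0774] [ 1.8795 -0.141  -0.2726] [ 0.0512 -0.206  -0.0052] 0.01929142752441578
0.034 False [0.5447 0.1255 0.0735] [1.0878 0.2806 1.0259] [ 0.0633 -0.2678 -0.0232] 0.01882179379843698
0.03 False [0.5439 0.1257 0.0709] [-9.9029 -1.0012 18.1346] [-0.0351  0.9472  0.0365] 0.01936668114474052
[0.5439 0.1257 0.071 ] [-8.7846 -0.0823 17.6492] 14.825
```

View pics/EF.png

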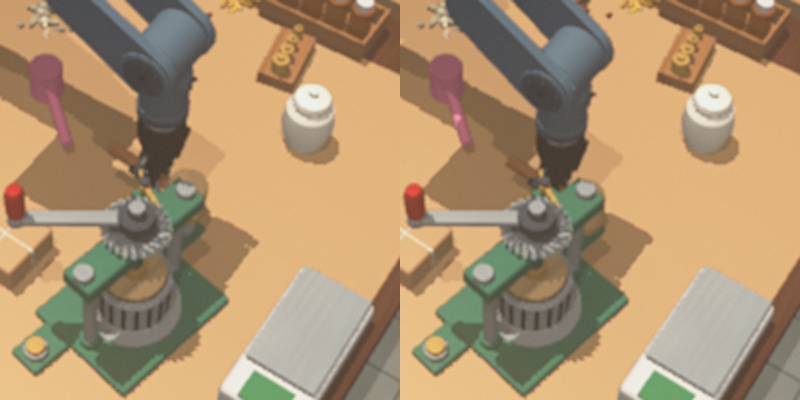

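The two crops (before and after) show the mallet head over the left lug at about (195,190) before and lower at (595,215) after. The force jumped to 20 N at a face height of 32 mm, which fits the peg being home on its collar. I'll back off and measure the peg's height.

```bash
python3 - <<'E'
from h import *
np.set_printoptions(precision=4,suppress=True)
p=[.5442,.1255]
r.move_straight([*p,.2],velocity=.15)
R=[];fs=[]
for n,P in (('G',[.47,.24,.22]),('H',[.47,.16,.22])):
    r.move_straight(P,velocity=.2); r.sleep(.25); T=pose(); np.save(f'T{n}.npy',T); snap('wrist',f'w{n}.png')
    for d in eyes.silhouettes('wrist','peg_head')[:3]:
        c=np.argwhere(d['mask']).mean(0); print(n,c,round(d['confidence'],2),d['mask'].sum())
    print('expect home',wproj([.6,.1205,.034],T),'up',wproj([.6,.1205,.054],T))
o=r.observe(); print(o['force'],o['clock'],o['gripper_width'])
E
python3 -c "
import cv2,numpy as np
cv2.imwrite('pics/GH.png',np.hstack([cv2.resize(cv2.imread(f'pics/w{k}.png'),(400,300)) for k in 'GH']))"
```

```text
expect home [352.4055 209.4487] up [364.4487 203.4698]
expect home [346.5231 284.6341] up [358.2827 283.0652]
[-0.2105  0.6399 -3.1922] 18.0333 0.019171204829574073
```

View pics/GH.png

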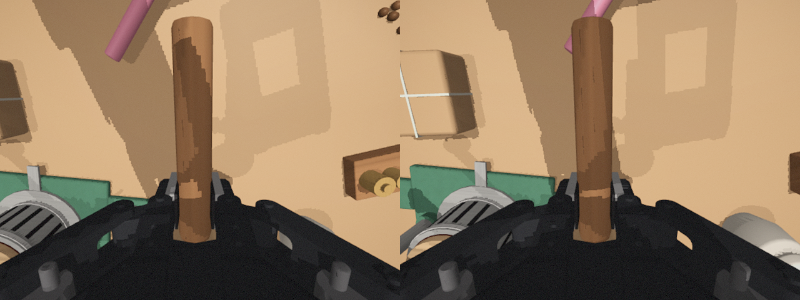

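The peg is hidden behind the gripper in both of these views, so I'll stand the mallet back first and then check the peg with an empty hand.

```bash
python3 - <<'E'
from h import *
np.set_printoptions(precision=4,suppress=True)
g=[.4597,.352]
r.move_straight([*g,.16],velocity=.22)
r.move_straight([*g,.055],velocity=.12)
h=r.move_straight([*g,.0385],velocity=.03,force_limit=8)
o=r.observe(); print(h,o['ee_pos'],o['force'])
effector.gripper_open(); r.sleep(.3); print(r.observe()['gripper_width'],r.observe()['force'])
r.move_straight([*g,.16],velocity=.15)
T_=[];C=[]
for n,P in (('I',(.45,.26,.42)),('J',(.45,.10,.42))):
    r.move_pose(P,yq(np.pi)); r.sleep(.3); T=pose(); np.save(f'T{n}.npy',T); snap('wrist',f'w{n}.png')
    for k in ('peg_head','mallet'):
        for d in eyes.silhouettes('wrist',k)[:2]:
            c=np.argwhere(d['mask']).mean(0); print(n,k,c,round(d['confidence'],2),d['mask'].sum())
            if k=='peg_head' and d['confidence']>.5: C.append(wray(c,T))
    print('expect home',wproj([.6012,.1205,.032],T),'up',wproj([.6012,.1205,.05],T))
if len(C)==2: print('peg',tri(C))
print(r.observe()['clock'])
E
python3 -c "
import cv2,numpy as np
a=cv2.imread('pics/wA.png')[110:310,190:410];b=cv2.imread('pics/wI.png')[110:310,190:410]
cv2.imwrite('pics/I.png',np.hstack([cv2.resize(x,(400,364),interpolation=2) for x in (a,b)]))"
```

```text
True [0.4592 0.352  0.0393] [-1.2539 -0.0563  5.4668]
0.085309670837934 [-0.4155 -0.0733 -0.5131]
I mallet [ 47.8658 280.4071] 0.73 3987
I mallet [209.0038 372.2854] 0.63 3143
expect home [286.0747 225.624 ] up [290.6299 222.7987]
J peg_head [283.7882 323.7465] 0.75 288
J peg_head [291.0039 190.2524] 0.57 26342
J mallet [209.5712 477.373 ] 0.6 3694
J mallet [ 47.4013 400.0568] 0.55 4211
expect home [285.349  323.8365] up [289.891  324.2511]
peg [0.3849 0.0997 0.5406]
25.2083
```

View pics/I.png

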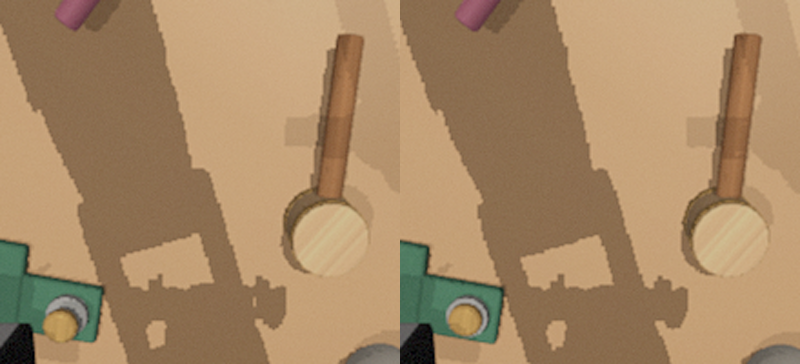

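The two crops (start and now) show the brass head, once offset at (62,325), now centred on its collar at (465,318). It moved 4.9 px in view J, about 19 mm, so the peg is home. The mallet stands in its old place with its head top at (730,238). Now I'll measure the grip from close by.

```bash
python3 - <<'E'
from h import *
np.set_printoptions(precision=4,suppress=True)
def red(im):
    h=cv2.cvtColor(im,cv2.COLOR_RGB2HSV).astype(int); m=((h[...,0]<6)|(h[...,0]>174))&(h[...,1]>150)&(h[...,2]>70)
    k,l,s,c=cv2.connectedComponentsWithStats(m.astype(np.uint8)); return l,s,k
Rt=[]
for n,P in (('K',(.50,-.10,.46)),('L',(.53,-.19,.46))):
    r.move_pose(P,yq(np.pi)); r.sleep(.3); T=pose(); np.save(f'T{n}.npy',T); im=snap('wrist',f'w{n}.png')
    l,s,k=red(im)
    for i in range(1,k):
        if s[i,4]>150: print(n,s[i])
    for d in eyes.silhouettes('wrist','lever_grip')[:2]:
        print(n,np.argwhere(d['mask']).mean(0),round(d['confidence'],2),d['mask'].sum())
    print('expect',wproj([.4738,-.1445,.32],T),wproj([.4738,-.1445,.258],T),'hub',wproj([.612,-.05,.26],T))
print(r.observe()['clock'])
E
python3 -c "
import cv2,numpy as np
cv2.imwrite('pics/KL.png',np.hstack([cv2.resize(cv2.imread(f'pics/w{k}.png'),(400,300)) for k in 'KL']))"
```

```text
K [ 236  177   39   38 1111]
K [195.5345 255.5592] 0.96 1132
K [247.2611 439.823 ] 0.49 226
expect [198.8061 253.8681] [189.1463 264.5465] hub [321.3124 358.6082]
L [ 344  142   40   36 1115]
L [158.9457 364.5387] 0.58 1216
expect [159.0867 372.1302] [156.7205 360.5604] hub [294.7532 447.4093]
27.325
```

View pics/KL.png

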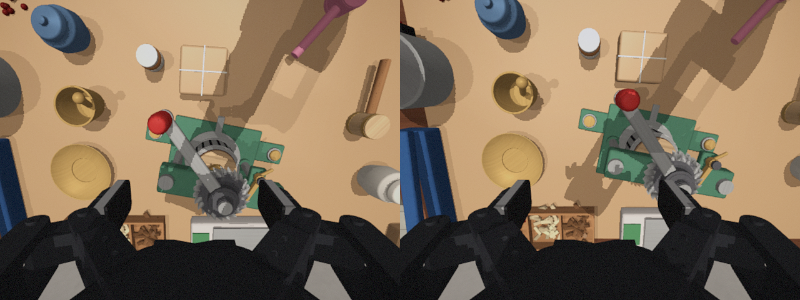

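```bash
python3 - <<'E'
from h import *
np.set_printoptions(precision=4,suppress=True)
TK,TL=np.load('TK.npy'),np.load('TL.npy')
a,b=wray((195.5,255.5),TK),wray((159.3,363.8),TL)
G=tri([a,b]); print('grip',G)
for o,d in (a,b): print((o+d*(.312-o[2])/d[2]))
print('hub K @.28',(lambda o,d:o+d*(.28-o[2])/d[2])(*wray((323,358),TK)))
v=G[:2]-[.612,-.05]; print(np.linalg.norm(v),np.degrees(np.arctan2(v[1],v[0])))
for th in (0,.3,.6,.9,1.1):
    A=np.arctan2(v[1],v[0])-th; P=np.array([.612,-.05])+.17*np.array([np.cos(A),np.sin(A)]); print(P,solver.ik([*P,.297],yq(np.pi)))
E
```

```text
grip [ 0.4747 -0.1471  0.2957]
[ 0.4723 -0.1445  0.312 ]
[ 0.4742 -0.1496  0.312 ]
hub K @.28 [ 0.6028 -0.0537  0.28  ]
0.16815819223825137 -144.72263102583477
[ 0.4732 -0.1482] [-0.5433 -0.0355  1.7482 -0.      1.4289 -2.1141]
[ 0.4504 -0.1028] [-0.4822 -0.1175  1.8247 -0.      1.4344 -2.053 ]
[ 0.442  -0.0527] [-0.3864 -0.1595  1.8616 -0.      1.4395 -1.9572]
[ 0.4488 -0.0023] [-0.2707 -0.1502  1.8536 -0.      1.4382 -1.8415]
[0.4615 0.0291] [-0.1945 -0.1163  1.8237 -0.      1.4343 -1.7653]
```

```bash
python3 - <<'E'
from h import *
np.set_printoptions(precision=4,suppress=True)
g=[.4735,-.1465]
r.move_pose([*g,.42],yq(np.pi))
print(r.move_straight([*g,.296],velocity=.12,force_limit=8)); r.sleep(.15)
f0=r.observe()['force']; print('f0',f0)
effector.grab(50); r.sleep(.25); o=r.observe(); print(o['gripper_width'],o['gripper_force'],o['force'],o['ee_pos'],o['clock'])
np.save('f0.npy',f0)
c=np.array([.612,-.05]); v=o['ee_pos'][:2]-c; A0=np.arctan2(v[1],v[0]); R0=np.linalg.norm(v); print('R0',R0,np.degrees(A0))
np.save('AR.npy',[A0,R0])
for th in np.arange(.06,.19,.06):
    A=A0-th; P=c+R0*np.array([np.cos(A),np.sin(A)]); r.move_straight([*P,.296],velocity=.08)
    r.sleep(.1); o=r.observe(); f=o['force']-f0; e=np.array([np.cos(A),np.sin(A)]); t=np.array([np.sin(A),-np.cos(A)])
    w=o['ee_pos'][:2]-c; print(round(th,3),'act',round(A0-np.arctan2(w[1],w[0]),4),round(np.linalg.norm(w),4),'rad',round(f[:2]@e,2),'tan',round(f[:2]@t,2),f[2],o['gripper_width'])
print(o['clock'])
E
```

```text
False
f0 [-0.1427 -0.9041  0.3411]
0.027546795386789044 49.708201964967884 [0.2925 0.9727 3.1637] [ 0.4736 -0.1465  0.2962] 29.9
R0 0.16867671268274367 -145.12208763322545
0.06 act 0.0539 0.1686 rad -1.72 tan -4.94 -0.8041376953391892 0.027426385247919325
0.12 act 0.1127 0.1686 rad -1.71 tan -5.03 -0.5376796327395422 0.027289333007079176
0.18 act 0.1712 0.1686 rad -1.27 tan -6.35 -1.2936032646259317 0.027740941436162143
31.025
```

```bash
cat > sw.py <<'E'
from h import *
import sys
np.set_printoptions(precision=4,suppress=True)
f0=np.load('f0.npy'); A0,R0=np.load('AR.npy'); c=np.array([.612,-.05])
for th in np.arange(*map(float,sys.argv[1:4])):
    A=A0-th; P=c+R0*np.array([np.cos(A),np.sin(A)]); r.move_straight([*P,.296],velocity=.1)
    r.sleep(.05); o=r.observe(); f=o['force']-f0; e=np.array([np.cos(A),np.sin(A)]); t=np.array([np.sin(A),-np.cos(A)])
    w=o['ee_pos'][:2]-c; a=(A0-np.arctan2(w[1],w[0]))%(2*np.pi)
    print(round(th,3),'act',round(a,4),round(np.linalg.norm(w),4),'rad',round(f[:2]@e,2),'tan',round(f[:2]@t,2),round(o['gripper_width'],4))
    if abs(f[:2]@e)>15: print('radial!'); break
print(o['clock'])
E
python3 sw.py .21 .90 .03
```

```text
0.21 act 0.2001 0.1686 rad -1.63 tan -7.09 0.0274
0.24 act 0.229 0.1686 rad -2.33 tan -8.21 0.028
0.27 act 0.269 0.1686 rad -1.43 tan -0.76 0.0275
0.3 act 0.2949 0.1686 rad -1.79 tan -4.94 0.028
0.33 act 0.3242 0.1686 rad -1.29 tan -6.14 0.0278
0.36 act 0.3534 0.1686 rad -1.95 tan -5.37 0.0275
0.39 act 0.3829 0.1686 rad -1.5 tan -6.27 0.0273
0.42 act 0.4122 0.1686 rad -0.94 tan -6.42 0.0277
0.45 act 0.4415 0.1686 rad -1.06 tan -7.51 0.0275
0.48 act 0.4704 0.1686 rad -1.73 tan -9.34 0.0277
0.51 act 0.4992 0.1686 rad -1.41 tan -8.57 0.0278
0.54 act 0.5384 0.1686 rad -0.15 tan -3.18 0.0273
0.57 act 0.5653 0.1687 rad 0.14 tan -5.56 0.0283
0.6 act 0.5946 0.1687 rad -0.86 tan -5.13 0.0276
0.63 act 0.6242 0.1687 rad -0.5 tan -6.01 0.0277
0.66 act 0.6536 0.1687 rad -0.54 tan -6.5 0.0277
0.69 act 0.683 0.1687 rad 0.28 tan -7.46 0.0279
0.72 act 0.7119 0.1687 rad 0.04 tan -8.38 0.0279
0.75 act 0.741 0.1687 rad 0.17 tan -8.97 0.0275
0.78 act 0.7691 0.1687 rad -0.43 tan -10.86 0.0283
0.81 act 0.8069 0.1688 rad 0.07 tan -3.28 0.0275
0.84 act 0.8344 0.1688 rad 0.18 tan -5.62 0.0278
0.87 act 0.8637 0.1688 rad -0.63 tan -7.95 0.0277
0.9 act 0.8932 0.1688 rad 0.47 tan -7.14 0.0274
38.225
```

```bash
python3 sw.py .93 1.085 .03 && python3 - <<'E'
from h import *
r.sleep(.4); o=r.observe(); print(o['ee_pos'],o['force'],o['qvel'],o['gripper_force'],o['clock'])
n=r.observe(); c=np.array([.612,-.05]); A0,_=np.load('AR.npy'); w=n['ee_pos'][:2]-c; print((A0-np.arctan2(w[1],w[0]))%6.2832)
snap('wrist','wZ.png')
E
```

```text
0.93 act 0.9225 0.1688 rad 0.42 tan -8.03 0.0276
0.96 act 0.9518 0.1689 rad -0.29 tan -7.67 0.0279
0.99 act 0.981 0.1689 rad 0.64 tan -8.65 0.0275
1.02 act 1.01 0.1689 rad 0.52 tan -10.65 0.0276
1.05 act 1.0393 0.1689 rad 0.11 tan -10.53 0.0279
1.08 act 1.0746 0.169 rad 0.74 tan -6.05 0.0276
40.025
[0.46101984 0.02585387 0.29620964] [-2.55662012 -6.01020092  6.04172027] [-0.00157023 -0.0012926   0.00082654  0.00127898 -0.00012277  0.00079572] 51.432044736575335 40.425
1.0743224477855504
```

```bash
python3 -c "
from h import *
print(r.close_job())"
```

```text
the job is handed in; nothing more can be done
None
```

I handed the job in at about 40 s on the robot's clock. The peg was driven home with the mallet (about 19 mm measured), the mallet stands back in its place, and the hand still holds the grip just past the fourth click (about 1.07 rad); the hand-in call returned no verdict.

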